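Cover the bowl and lock its sliding keeper leg at the mark

ROBOT

A 6-joint arm with a two-finger parallel gripper is mounted at the origin on the work surface. World frame = base frame: x ahead of the robot, y to its left, z up, the work surface at z = 0. Lengths are in mm, angles in rad, forces in N, time in s.
With the tool pointing down it reaches from about 300 to 875 mm from the base axis. Payload 6.4 kg.
Tool frame: the origin (TCP) lies between the finger pads; the fingertips stand 8 mm ahead of it and the grasp point (between the pads) lies 11 mm behind it; z points along the fingers, y is the line along which they close (so a half turn about z gives the same grasp; the last joint's range is limited). The gripper opens to 85 mm and grips with 20 to 120 N. Pads are 22 mm wide; open, the fingers measure 114 mm over their backs; the gripper's body (76 mm by 85 mm) begins 54 mm behind the grasp point. The pads swing forward as they close: fully open they stand 13 mm farther back than shut.
Start: joints at [1.117, 0.181, 1.607, -0, 1.354, -0.206], TCP at [141.019, 557.454, 239.288] pointing down, gripper open.
Joint ranges: [-2.99, 2.99], [-0.89, 2.07], [0.3, 2.58], [-1.14, 4.28], [0, 2.63], [-3.12, 3.12]. Speed limits (rad/s): [2.57, 2.57, 3.01, 3.14, 3.14, 3.14].

INTERFACE

Orientations are given as a unit quaternion [x, y, z, w].
In Python, from cell import r gives the robot as it stands.
- The arm moves only by the tool step_arm, never from a script. Its argument "steps" is a list that holds one entry, the list of rows, each a list of 4 numbers: the shift along the world's x, y, z in cm, then the turn about the world's z in degrees. In form: [[[tx, ty, tz, spin], ...]]. A call has 1 to 20 rows; each row is the pose to reach, as a shift and turn from the pose commanded when the call began; what a row does not reach only later rows make up. A row lasts 1/8 s, in which the tool goes at most 62.5 mm and 10.7 degrees, less where a joint would pass 70% of its speed; a pose out of reach is approached as far as the arm can. A call with a gripper value outside its range is refused whole. "grip" is the finger opening in cm, from 0 to 8.54, set as the call begins (left out, the last holds). The fingers move at their own pace and stop on an object; "squeeze" is the grip in N (left out, the last holds). Time passes only in rows, so rows that repeat a pose let the fingers close. It gives the time, the measured TCP pose, the force, the opening and the grip force at its end, in the units of the state.
- r.get_state(): the state, without advancing time (a new reading comes with each control period).
- r.camera(name): name is "side" or "top"; returns the picture (420x560x3 uint8, red, green, blue); there is no depth.
- r.calibration(name): a dict with "fx", "fy", "cx", "cy" (pixels), "dist_coeffs" ([k1, k2, p1, p2, k3] as OpenCV has them; the pictures are not rectified), "rvec" (rotation vector, rad) and "tvec" (3), from world to camera coordinates, as OpenCV has them. Camera axes: x right, y down, z forward; pixel columns grow to the right and rows downward; lengths in mm; the calibration is good to about 2 mm. A picture is of the moment at which its call begins. calibration takes no time and is no camera call.
- r.sign_off(): hands the job in; it is judged then, once.
The state is a dict: "time": time; "qpos": joint angles; "joint_velocities": joint speeds; "tau": joint torques, N m; "tcp_pos": TCP position; "ee_rot": TCP orientation; "ft_force": force on the tool from outside, world axes, zero at the start; "wrist_torque": the same for the moment, N m; "grip_width": finger opening in mm; "grip_force": force on a finger pad.
Only numpy, scipy, OpenCV 4.12 (cv2) and the standard library are available. Lean on these libraries where they do the work, as an engineer would, in place of code of your own. Each camera call takes 0.05 s, during which the arm holds its last target. There are 200 camera calls.

TASK

Put the loose lid on the steel bowl so that it sits seated and level and let go of it, then slide the keeper leg along its rail to the length mark so that its tongue reaches over the lid. The leg springs back if let go, so hold it at the mark while you squeeze its cam lever upright, fully shut, against the post (do not shut it before the leg is at the mark), and finish still gripping the leg and lever with the leg at the mark. Leave the other things on the table alone.

Things in the scene. Friction and masses are not known exactly. Their poses are not given: they have to be found in the camera images.
- lid_knob (a point): Centre of the black knob (upright, 26 mm across, 26 mm high, on a 16 mm neck) of the loose steel lid, lying knob up. Lid plate 140 mm across, 4 mm thick, its underside 30 mm below this point; under it a round plug, 114 mm across, 8 mm deep, drops into the bowl's mouth. Point is 38 mm up on the table, and when seated 30 mm above the rim on the bowl's axis. z up. About 0.2 kg.
- bowl_rim (a point): Centre of the steel bowl's mouth, at rim height, 75 mm above the table. Rim 132 mm across outside, 126 inside. Bowl fixed on a grey base 150 mm square, from which an aluminium rail 80 mm wide, top 20 mm above the table, runs out along this frame's -y to a low stop 239 mm from the axis. Stand fixed to the table. x is across the rail, y along it to the bowl, z up.
- length_mark (a point): The length mark: inner edge (towards the bowl) of a dark line 4 mm wide across the rail's top and down its sides, on the rail's midline, 142 mm from the bowl's axis. Axes as bowl_rim.
- leg_index (a point): Middle of the lower rear edge (away from the bowl) of the keeper leg's grey foot, which rides on the rail. The leg is at the mark when this edge meets the line's inner edge: this point coincides with length_mark. Axes as bowl_rim.
- leg_grip (a point): Where to squeeze the keeper leg, 75 mm above the table: half-way across post and shut lever together (25.5 mm across in x). Axes as bowl_rim. The post is a flat upright 16 mm thick, x = -12.8 to +3.2 mm and y = -24 to +26 mm from this point; top 10 mm above it. A gripper straddling post and open lever slides the leg to the bowl by pushing on the push plate.
- leg_plate (a point): On the keeper leg: middle of the rear face (away from the bowl) of its push plate, 75 mm above the table; axes as bowl_rim. The plate stands across the rail at the post's bowl end: 100 mm wide in x, 6 thick, 40 to 91 mm above the table. From its top a tongue 30 mm wide reaches 33 mm towards the bowl, 85 to 91 mm up.
- stand: The fixed stand: grey base, bowl and rail, with the keeper leg and cam lever it carries. Origin on the table under the bowl's centre; axes as bowl_rim.
- keeper (a joint): Slide of the keeper leg along the rail, m, growing towards the bowl: 0 fully back, 0.065 at the length mark, end stop 0.080. Starts at 0 to 0.03. Friction 1.5 N; a return spring of 40 N/m (2.6 N at the mark) slides it back from the mark if let go with the lever open.
- cam_lever (a joint): Angle of the black cam lever, rad: 0 shut (upright on the post's +x side), about 0.5 open (leaning out to +x). Hinge along y, 37 mm below leg_grip at x = +7.7 mm; lever 26 mm wide in y, 45 mm from hinge to tip. Stays where left; about 5 N at the tip moves it; shut, it clamps leg to rail. Open, the tip's outer side is up to 35 mm in +x from leg_grip.
- lever_tip (a point): Centre of the cam lever's rounded tip (10 mm thick, 26 mm wide along y).
- mug: Bystander: grey mug 80 mm across, 90 mm high; origin under its centre.
- grinder: Bystander: yellow pepper grinder 172 mm high, 56 mm across; origin under its centre.
- mold: Bystander: open plastic dumpling mold lying flat, two discs, 215 by 84 mm, about 17 mm high; origin under its centre.
- dish: Bystander: small white sauce dish 90 mm across, 22 mm high; origin under its centre.
- jar: Bystander: closed jar 60 mm across, 90 mm high; origin under its centre.
- spoon: Bystander: steel spoon lying flat.
Mind the look-alikes: they are no part of the job. Of the things like the part that bears lid_knob, leave any that is red; of the rest the smaller one is meant.

How it is judged:
By the outcome, as a careful person would: the job done as asked, in the order asked, and still so for the second after the job is handed in, while the arm keeps its last pose, push and grip.
It also fails if it takes over 51 s, if anything falls off the work surface, if the arm or the gripper's body presses on something with over 40 N, if the wrist force passes 120 N, or if a joint passes its speed limit or range.

## Working session

There is one attempt and no reset: what is moved stays moved. The work goes in short steps, Python scripts to look and compute and a tool call to move; the robot and the scene stay as the last step left them, time stands still between calls to the robot, and variables do not carry over. Pictures are saved under pics/ and viewed, at most 10 in all, crops included, and the job is handed in when it is done.

Besides the shell and the picture viewer there is one more tool, called after "Emit:" as a command line: name --argument value ..., lists and objects as JSON in quotes. step_arm: Moves the arm, as the interface text tells. Its arguments: {"type":"object","properties":{"steps":{"type":"array"},"grip":{"type":"number"},"squeeze":{"type":"number"}},"required":["steps"]}

```bash
mkdir -p pics; python3 - <<'E'
from cell import r
import cv2
for n in("top","side"):
    cv2.imwrite(f"pics/{n}0.png",cv2.resize(r.camera(n)[:,:,::-1],(800,600),interpolation=cv2.INTER_CUBIC)); print(n,r.calibration(n))
print(r.get_state())
E
```

```text
top {'fx': 491.3045162030469, 'fy': 491.3045162030469, 'cx': 279.92008485085074, 'cy': 204.2079235058833, 'dist_coeffs': array([-0.06130441,  0.        ,  0.        ,  0.        ,  0.        ]), 'rvec': array([ 2.12948658, -2.08638966,  0.23015225]), 'tvec': array([ -39.33405532,  490.36390123, 1359.01257383])}
side {'fx': 493.07492869147933, 'fy': 493.07492869147933, 'cx': 281.079637562843, 'cy': 204.62434314050944, 'dist_coeffs': array([0.03440144, 0.        , 0.        , 0.        , 0.        ]), 'rvec': array([ 2.01955969, -0.49882917,  0.2785913 ]), 'tvec': array([-448.09460532,  188.89881652, 1095.7275737 ])}
{'time': 0.1, 'qpos': array([ 1.11672709e+00,  1.81500524e-01,  1.60792596e+00, -7.05216032e-06,
        1.35379350e+00, -2.06288643e-01]), 'joint_velocities': array([-0.00114228, -0.00167573, -0.00254437, -0.00019502,  0.00226666,
       -0.00033934]), 'tau': array([ 6.03352910e-04, -4.45870042e+01, -3.52238202e+01, -2.16188846e-04,
        4.08568099e-03,  7.28906275e-05]), 'tcp_pos': array([140.77802263, 556.99107151, 238.44656134]), 'ee_rot': array([ 1.23572817e-01,  9.92335174e-01, -7.70832051e-04, -2.60543926e-04]), 'ft_force': array([ 0.15866561, -0.5763433 ,  0.073782  ]), 'wrist_torque': array([-0.0680874 ,  0.00075197, -0.02671185]), 'grip_force': 0.0, 'grip_width': 85.2229979224882}
```

View pics/top0.png

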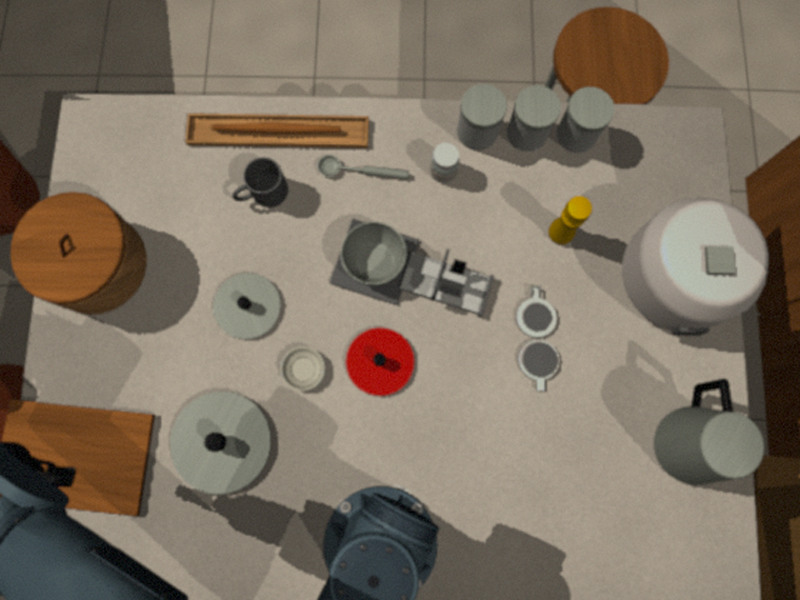

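View pics/side0.png

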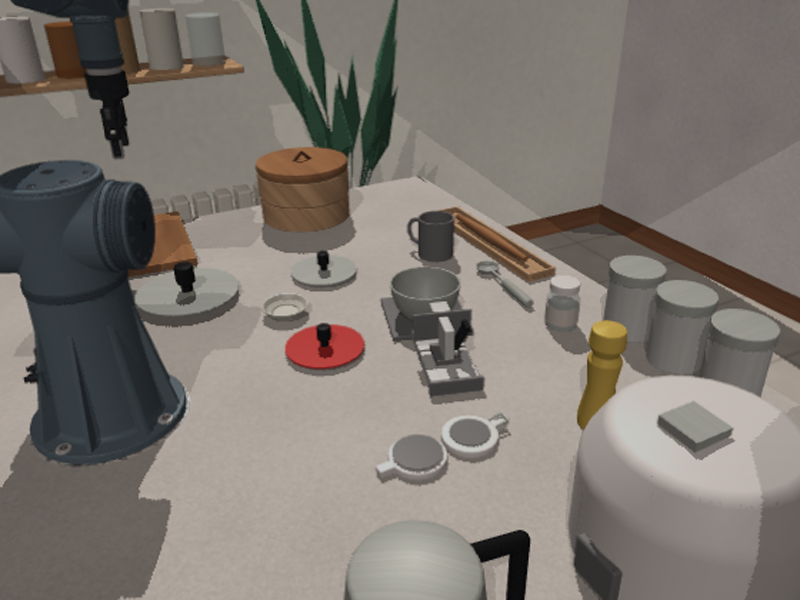

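The top view shows the smaller steel lid's knob at (245,303), the bowl at (374,253) and the leg near (455,280). The side view shows the knob at (323,260), the bowl mouth at (425,290) and the leg at (448,340). Next I'll enlarge these areas.

```bash
python3 - <<'E'
from cell import r
import cv2,numpy as np
T=r.camera("top")[:,:,::-1];S=r.camera("side")[:,:,::-1]
def crop(I,x0,y0,w,h,k): return cv2.resize(I[y0:y0+h,x0:x0+w],None,fx=k,fy=k,interpolation=cv2.INTER_CUBIC)
cv2.imwrite("pics/t1.png",crop(T,225,148,130,80,6))
cv2.imwrite("pics/s1.png",crop(S,260,180,100,100,6))
a=crop(T,145,185,60,55,6);b=crop(S,200,165,60,55,6)
cv2.imwrite("pics/k1.png",np.hstack([a,b]))
E
```

```text
(no output)
```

View pics/t1.png

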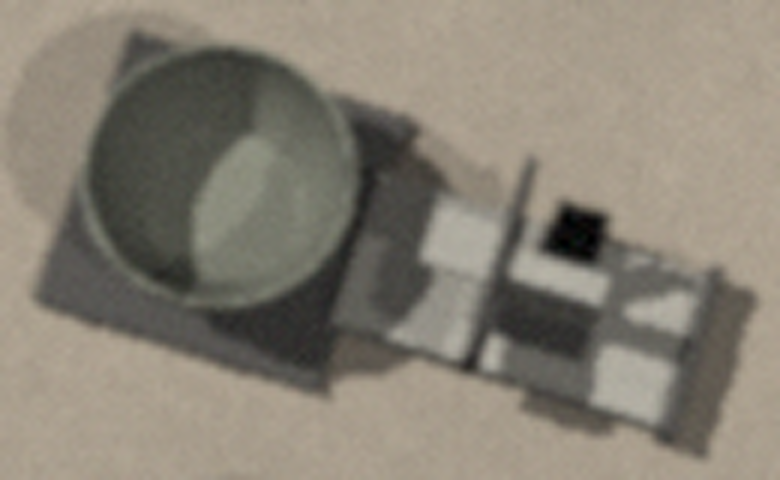

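View pics/s1.png

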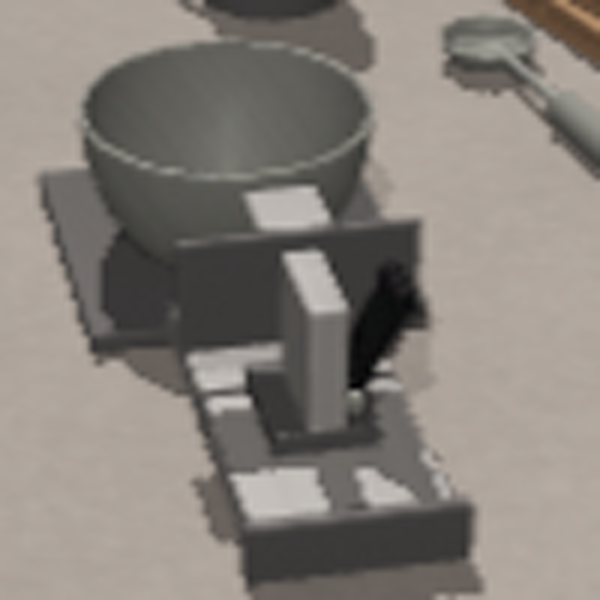

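View pics/k1.png

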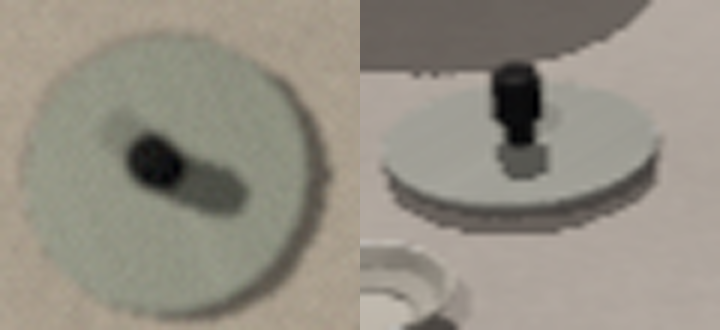

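```bash
cat > h.py <<'E'
from cell import r
import cv2,numpy as np
C={}
for n in("top","side"):
    c=r.calibration(n);K=np.array([[c["fx"],0,c["cx"]],[0,c["fy"],c["cy"]],[0,0,1]])
    R=cv2.Rodrigues(c["rvec"])[0];C[n]=(K,np.array(c["dist_coeffs"]),R,np.array(c["tvec"]).ravel(),c["rvec"])
def ray(n,p):
    K,d,R,t,_=C[n];u=cv2.undistortPoints(np.array([[p]],float),K,d)[0,0]
    v=R.T@np.array([u[0],u[1],1]);return -R.T@t,v/np.linalg.norm(v)
def tri(pt,ps):
    A=np.zeros((3,3));b=np.zeros(3);L=[ray("top",pt),ray("side",ps)]
    for o,v in L:
        P=np.eye(3)-np.outer(v,v);A+=P;b+=P@o
    x=np.linalg.solve(A,b);return x,max(np.linalg.norm((np.eye(3)-np.outer(v,v))@(x-o)) for o,v in L)
def onz(n,p,z):
    o,v=ray(n,p);return o+v*(z-o[2])/v[2]
def proj(n,X):
    K,d,R,t,rv=C[n];return cv2.projectPoints(np.array(X,float).reshape(-1,1,3),rv,t,K,d)[0][:,0]
def cp(x0,y0,k,p): return (x0+(p[0]+.5)/k-.5,y0+(p[1]+.5)/k-.5)
E
python3 - <<'E'
from h import *
np.set_printoptions(precision=1,suppress=True)
t=lambda p:cp(225,148,6,p); s=lambda p:cp(260,180,6,p)
for nm,a,b in [("rim",(220,177),(228,110)),("plate+x",(530,160),(420,222)),("plate-x",(470,368),(178,242)),("lever",(578,230),(400,275)),("postrear",(603,290),(333,312))]:
    print(nm,*tri(t(a),s(b)))
print("knob",*tri(cp(145,185,6,(154,162)),cp(200,165,6,(157,93))))
print("lidplate12",onz("top",cp(145,185,6,(165,174)),12),onz("side",cp(200,165,6,(162,145)),12))
for z in(75,):print("rim z75",onz("top",t((220,177)),z),onz("side",s((228,110)),z))
print("footrear",onz("side",s((330,445)),20))
for c in[(133,32),(37,300),(328,393),(415,128)]:print("base",onz("top",t(c),20))
print("stop",onz("top",t((717,268)),28),onz("top",t((663,437)),28))
E
```

```text
rim [566.1  25.2  75. ] 1.4104611357822336
plate+x [ 572.9 -121.6   90.5] 1.060781800123831
plate-x [473.9 -95.1  94.4] 4.102177147400342
lever [ 544.  -146.3   85.9] 4.841712768866851
postrear [ 511.7 -156.6   85.2] 1.072515664643568
knob [465.6 288.   40.4] 0.20764457874646894
lidplate12 [465.1 288.7  12. ] [465.7 286.1  12. ]
rim z75 [564.7  25.7  75. ] [567.7  25.3  75. ]
footrear [ 515.8 -151.9   20. ]
base [654.6  73.9  20. ]
base [515.4 116.3  20. ]
base [471.7 -27.8  20. ]
base [607.3 -68.5  20. ]
stop [ 536.6 -217.6   28. ] [ 451.7 -190.7   28. ]
```

```bash
python3 - <<'E'
from h import *
from scipy.optimize import least_squares
np.set_printoptions(precision=1,suppress=True)
t=lambda p:np.array(cp(225,148,6,p)); s=lambda p:np.array(cp(260,180,6,p))
a=np.linspace(0,2*np.pi,181);circ=lambda x,y,z,R:np.c_[x+R*np.cos(a),y+R*np.sin(a),0*a+z]
def box(n,c): q=proj(n,c);return np.r_[q.min(0),q.max(0)]
bt=np.r_[t((82,46)),t((358,308))];bs=np.r_[s((83,40)),s((373,180))]
def W(p,L):
    L=np.atleast_2d(L);c,q=np.cos(p[2]),np.sin(p[2]);return np.c_[p[0]+c*L[:,0]-q*L[:,1],p[1]+q*L[:,0]+c*L[:,1],L[:,2]]
def f(p):
    zb,P=p[3],p[4]
    e=[box("top",circ(p[0],p[1],75,66))-bt,box("side",circ(p[0],p[1],75,66))-bs]
    B=[(75,75,zb),(-75,75,zb),(-75,-75,zb),(75,-75,zb)]
    e.append((proj("top",W(p,B))-[t(c) for c in[(133,32),(37,300),(328,393),(415,128)]]).ravel())
    e.append((proj("side",W(p,B[1:3]))-[s((42,178)),s((95,340))]).ravel())
    pl=[(50,P+3,91),(-50,P+3,91)]
    e.append((proj("top",W(p,pl))-[t((530,160)),t((470,368))]).ravel())
    e.append((proj("side",W(p,[(50,P,91),(-50,P,91)]))-[s((420,224)),s((178,246))]).ravel())
    return np.concatenate(e)
o=least_squares(f,[566,25,-.29,18,-110],x_scale=[1,1,.01,1,1],loss="soft_l1",f_scale=.5);p=o.x
print(p,np.degrees(p[2]));print(f(p))
inv=lambda X:W([0,0,-p[2]],[np.array(X)-[p[0],p[1],0]])[0]
for nm,X in[("lever",tri(t((578,230)),s((400,275)))[0]),("postrear",tri(t((603,290)),s((333,312)))[0]),("footrear",onz("side",s((330,445)),20)),("stop",onz("top",t((690,353)),28))]:print(nm,inv(X))
lt=lambda q:np.array(cp(145,185,6,q));ls=lambda q:np.array(cp(200,165,6,q))
lb=np.r_[lt((22,30)),lt((308,318))];sb=np.r_[ls((24,78)),ls((298,208))]
g=lambda v:np.r_[box("top",circ(v[0],v[1],11,70))-lb,(box("side",circ(v[0],v[1],11,70))-sb)[[0,2,3]]]
v=least_squares(g,[466,288]).x;print("lid",v,g(v))
for P in (p[4],): print("grip now",W(p,[(0,P-26,75)]),"rail -y",W([0,0,p[2]],[(0,1,0)])*10)
E
```

```text
[ 566.5   25.    -0.3    9.4 -141.4] -17.16348435205753
[ 0.2 -0.7  0.3  0.  -1.1  0.7  0.5  0.6  0.1 -0.7 -0.5  0.3 -1.1  0.3
  0.  -1.8 -0.9 -0.2 -1.   0.7  0.3 -0.6 -0.4 -2.5  0.2  0.2 -0.5  0.7]
lever [  29.  -170.3   85.9]
postrear [   1.2 -189.7   85.2]
footrear [   3.7 -184.    20. ]
stop [  -2.  -240.4   28. ]
lid [466.3 289.1] [ 0.3  0.7 -0.3 -0.9 -0.4  0.2  0.1]
grip now [[ 517.1 -134.9   75. ]] rail -y [[3.  9.6 0. ]]
```

Emit:
step_arm --steps '[[[6, -5, 0, -10], [12, -10, 0, -20], [18, -15, -2, -30], [24, -20, -4, -40], [30, -25, -7, -50], [32.5, -26.9, -10, -60], [32.5, -26.9, -12, -70], [32.5, -26.9, -13, -80], [32.5, -26.9, -14, -90], [32.5, -26.9, -14.5, -93], [32.5, -26.9, -14.5, -93], [32.5, -26.9, -14.5, -93]]]' --grip 6.5 --squeeze 40

```text
time: 1.7
tcp_pos: [466.2, 288.6, 94.5]
ee_rot: [0.805, 0.594, 0.0, 0.0]
ft_force: [0.2, -0.1, -0.6]
grip_width: 65.1
grip_force: 0.0
```

Emit:
step_arm --steps '[[[0, 0, -3, 0], [0, 0, -5, 0], [0, 0, -6, 0], [0, 0, -6.6, 0], [0, 0, -6.6, 0], [0, 0, -6.6, 0]]]'

```text
time: 2.45
tcp_pos: [466.6, 288.7, 29.0]
ee_rot: [0.805, 0.593, 0.001, 0.0]
ft_force: [-1.1, -0.0, 0.3]
grip_width: 65.0
grip_force: 0.0
```

Emit:
step_arm --steps '[[[0, 0, 0, 0], [0, 0, 0, 0], [0, 0, 0, 0], [0, 0, 0, 0], [0, 0, 0, 0], [0, 0, 0, 0]]]' --grip 1.5

```text
time: 3.2
tcp_pos: [466.3, 288.6, 28.8]
ee_rot: [0.805, 0.593, 0.0, 0.0]
ft_force: [-1.2, 0.1, 6.1]
grip_width: 24.6
grip_force: 39.4
```

Emit:
step_arm --steps '[[[0, 0, 2, 0], [0, 0, 5, 0], [0, 0, 9, 0], [1, -3, 12, 0], [3, -8, 13, 0], [5, -13, 13, 0], [7, -18, 13, 0], [8.5, -22, 12, 0], [9.5, -25, 11, 0], [10, -26.4, 10, 0], [10, -26.4, 10, 0], [10, -26.4, 10, 0], [10, -26.4, 10, 0]]]' --squeeze 60

```text
time: 4.82
tcp_pos: [566.0, 25.7, 128.7]
ee_rot: [0.804, 0.594, 0.0, 0.0]
ft_force: [0.4, 0.8, -2.2]
grip_width: 24.2
grip_force: 59.2
```

```bash
python3 - <<'E'
from cell import r
import cv2,numpy as np
T=r.camera("top")[:,:,::-1];S=r.camera("side")[:,:,::-1]
def crop(I,x0,y0,w,h,k): return cv2.resize(I[y0:y0+h,x0:x0+w],None,fx=k,fy=k,interpolation=cv2.INTER_CUBIC)
cv2.imwrite("pics/p2.png",np.hstack([crop(T,215,135,80,100,5),crop(S,260,160,80,100,5)]))
E
```

```text
(no output)
```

View pics/p2.png

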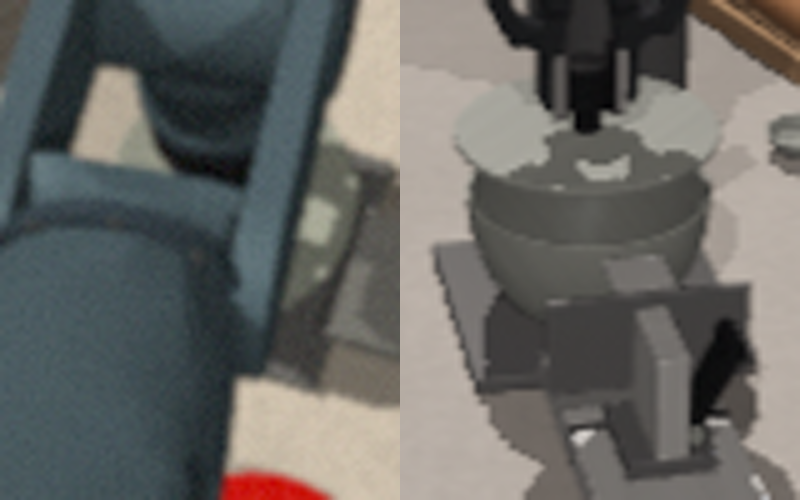

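The side view shows the lid held level above the bowl, its ellipse spanning 453–719 px with the bottom at 190. I'll check this against the expected position.

```bash
python3 - <<'E'
from h import *
from scipy.optimize import least_squares
a=np.linspace(0,2*np.pi,181);circ=lambda x,y,z,R:np.c_[x+R*np.cos(a),y+R*np.sin(a),0*a+z]
def box(c): q=proj("side",c);return np.r_[q.min(0),q.max(0)]
m=np.r_[cp(260,160,5,(53,75)),cp(260,160,5,(319,190))]
for z in(110,112):
  g=lambda v:(box(circ(v[0],v[1],z,70))-m)[[0,2,3]]
  o=least_squares(g,[566,25]);print(z,o.x,g(o.x))
E
```

```text
110 [568.22769886  31.07660559] [-0.13684804  0.13585083 -0.02663481]
112 [566.42696026  27.82579653] [-0.22489446  0.22325024 -0.04391046]
```

Emit:
step_arm --steps '[[[0.05, -0.07, -1, 0], [0.05, -0.07, -2, 0], [0.05, -0.07, -2.5, 0], [0.05, -0.07, -2.9, 0], [0.05, -0.07, -3.1, 0], [0.05, -0.07, -3.25, 0], [0.05, -0.07, -3.3, 0], [0.05, -0.07, -3.3, 0]]]'

```text
time: 5.92
tcp_pos: [566.7, 23.7, 96.1]
ee_rot: [0.805, 0.593, 0.0, 0.0]
ft_force: [-3.7, -0.4, 5.9]
grip_width: 24.2
grip_force: 59.9
```

Emit:
step_arm --steps '[[[0, 0, -0.1, 0], [0, 0, -0.1, 0], [0, 0, -0.1, 0]]]'

```text
time: 6.3
tcp_pos: [566.7, 23.7, 96.0]
ee_rot: [0.805, 0.594, 0.0, 0.0]
ft_force: [-7.3, -0.4, 13.0]
grip_width: 24.0
grip_force: 60.9
```

Emit:
step_arm --steps '[[[0, 0, 0, 0], [0, 0, 0, 0], [0, 0, 0, 0], [0, 0, 0, 0], [0, 0, 0, 0]]]' --grip 6.5

```text
time: 6.92
tcp_pos: [566.5, 23.7, 94.2]
ee_rot: [0.805, 0.593, -0.0, -0.0]
ft_force: [0.2, -0.1, -0.1]
grip_width: 64.6
grip_force: 0.0
```

Emit:
step_arm --steps '[[[0, 0, 2, 0], [0, 0, 5, 0], [0, 0, 9, 0], [-2, -5, 12, 0], [-4, -10, 12, 0], [-5, -16, 12, 0], [-5, -16, 12, 0], [-5, -16, 12, 0]]]' --grip 8.5

```text
time: 7.92
tcp_pos: [516.4, -136.0, 214.2]
ee_rot: [0.805, 0.593, 0.0, -0.0]
ft_force: [-0.3, -0.4, -0.1]
grip_width: 84.9
grip_force: 0.0
```

```bash
python3 - <<'E'
from cell import r
import cv2,numpy as np
T=r.camera("top")[:,:,::-1];S=r.camera("side")[:,:,::-1]
def crop(I,x0,y0,w,h,k): return cv2.resize(I[y0:y0+h,x0:x0+w],None,fx=k,fy=k,interpolation=cv2.INTER_CUBIC)
cv2.imwrite("pics/p3.png",np.hstack([crop(T,220,140,66,100,6),crop(S,270,175,66,100,6)]))
E
```

```text
(no output)
```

View pics/p3.png

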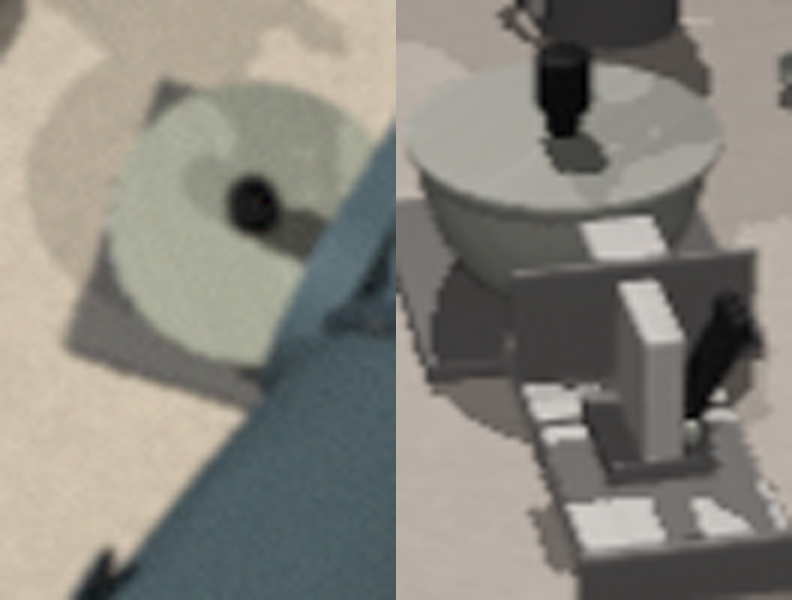

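Lid sits seated and level: knob upright at (255,205) in the top view, and the lid plate covers the rim evenly in the side view. Next I'll work out where the post is across the rail.

```bash
cat >> h.py <<'E'
P0=np.array([566.5,25.0,0]);YAW=np.radians(-17.16)
Rz=np.array([[np.cos(YAW),-np.sin(YAW),0],[np.sin(YAW),np.cos(YAW),0],[0,0,1]])
toS=lambda X:Rz.T@(np.array(X)-P0)
toW=lambda L:Rz@np.array(L,float)+P0
E
python3 - <<'E'
from h import *
np.set_printoptions(precision=1,suppress=True)
s=lambda p:cp(270,175,6,(p[0]-396,p[1]))
for nm,p,z in[("postL",(640,345),85),("postR",(684,340),85),("postfrontL",(618,284),85),("plateL",(512,272),91),("plateR",(754,252),91),("footL",(612,482),20),("footR",(714,468),20),("stopL",(582,552),28)]:
    print(nm,toS(onz("side",s(p),z)))
for p in[(-0,-191,85),(4.8,-142,20),(4.8,-207,20)]: print(p,proj("side",toW(p)))
print(toS(r.get_state()["tcp_pos"]))
E
```

```text
postL [  -9.  -189.1   85. ]
postR [   8.4 -188.8   85. ]
postfrontL [  -7.1 -142.5   85. ]
plateL [ -48.5 -135.    91. ]
plateR [  49.4 -138.6   91. ]
footL [ -18.3 -184.6   20. ]
footR [  23.6 -182.9   20. ]
stopL [ -42.2 -239.1   28. ]
(0, -191, 85) [[314.3 232.1]]
(4.8, -142, 20) [[311.  244.2]]
(4.8, -207, 20) [[317.3 259.2]]
[  -0.4 -167.6  214.1]
```

Emit:
step_arm --steps '[[[0.83, -0.09, -3, 0], [0.83, -0.09, -7, 0], [0.83, -0.09, -10, 0], [0.83, -0.09, -11.5, 0], [0.83, -0.09, -12.5, 0], [0.83, -0.09, -13.5, 0], [0.83, -0.09, -14.5, 0], [0.83, -0.09, -15, 0], [0.83, -0.09, -15, 0], [0.83, -0.09, -15, 0]]]' --grip 7.6 --squeeze 60

```text
time: 9.28
tcp_pos: [525.1, -137.3, 64.6]
ee_rot: [0.805, 0.593, 0.0, 0.0]
ft_force: [-0.5, -1.2, 0.7]
grip_width: 76.4
grip_force: 0.0
```

```bash
python3 - <<'E'
from h import *
S=r.camera("side")[:,:,::-1]
cv2.imwrite("pics/p4.png",cv2.resize(S[165:270,265:355],None,fx=5.6,fy=5.6,interpolation=cv2.INTER_CUBIC))
print(toS(r.get_state()["tcp_pos"]))
E
```

```text
[   8.39860433 -167.32632374   64.73579769]
```

View pics/p4.png

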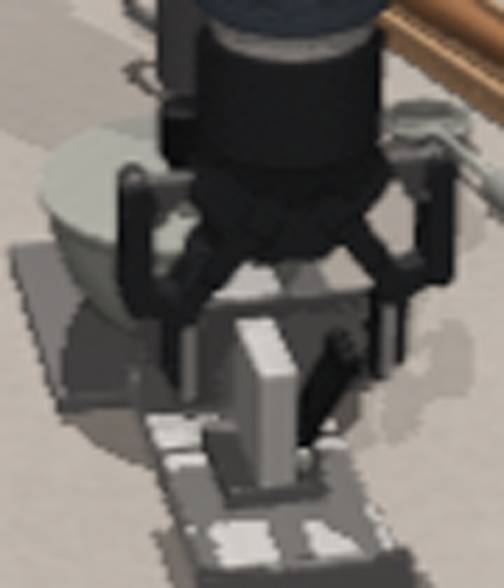

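The fingers straddle the post and open lever, with a clear gap to the lever (right finger at (388,340), lever at (335,375)). Next I'll push along the rail.

Emit:
step_arm --steps '[[[0.15, 0.48, 0, 0], [0.3, 0.96, 0, 0], [0.44, 1.43, 0, 0], [0.59, 1.91, 0, 0], [0.74, 2.39, 0, 0], [0.88, 2.87, 0, 0], [1.03, 3.34, 0, 0], [1.18, 3.82, 0, 0], [1.33, 4.3, 0, 0], [1.48, 4.78, 0, 0], [1.56, 5.06, 0, 0], [1.62, 5.25, 0, 0], [1.68, 5.44, 0, 0], [1.68, 5.44, 0, 0]]]'

```text
time: 11.08
tcp_pos: [541.7, -82.5, 64.2]
ee_rot: [0.805, 0.593, 0.0, -0.0]
ft_force: [-1.5, -1.4, 0.9]
grip_width: 76.4
grip_force: 1.0
```

```bash
python3 - <<'E'
from h import *
st=r.get_state();print(toS(st["tcp_pos"]),Rz.T@st["ft_force"])
S=r.camera("side")[:,:,::-1]
cv2.imwrite("pics/p5.png",cv2.resize(S[170:270,265:355],None,fx=6,fy=6,interpolation=cv2.INTER_CUBIC))
E
```

```text
[   8.01872929 -110.05173748   64.2346025 ] [-1.05447117 -1.80006398  0.86484259]
```

View pics/p5.png

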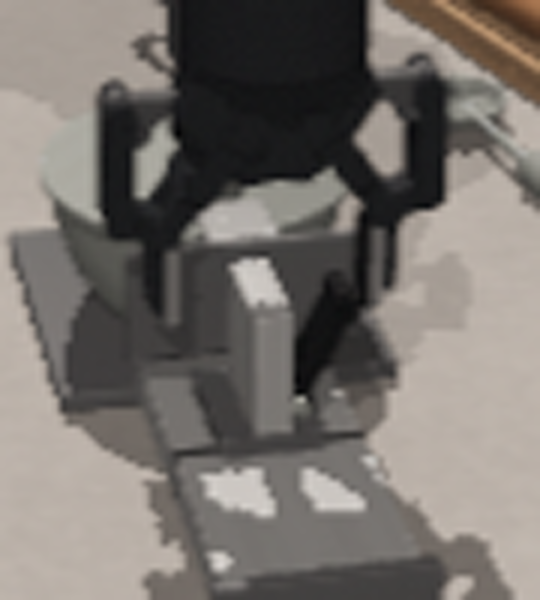

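The foot's rear edge (about (260,442)) is close to the dark mark line (175,455)–(365,435). To set zero accurately I'll touch the end stop at 0.080 and then come back 15 mm.

Emit:
step_arm --steps '[[[0.06, 0.19, 0, 0], [0.12, 0.38, 0, 0], [0.18, 0.57, 0, 0], [0.24, 0.76, 0, 0], [0.3, 0.95, 0, 0], [0.3, 0.95, 0, 0], [0.3, 0.95, 0, 0]]]'

```text
time: 12.0
tcp_pos: [544.6, -72.9, 64.2]
ee_rot: [0.805, 0.593, 0.0, -0.0]
ft_force: [-0.9, -1.3, 0.0]
grip_width: 76.3
grip_force: 0.9
```

Emit:
step_arm --steps '[[[0.06, 0.19, 0, 0], [0.06, 0.19, 0, 0]]]'

```text
time: 12.25
tcp_pos: [545.2, -71.3, 64.2]
ee_rot: [0.805, 0.593, -0.0, -0.0]
ft_force: [-1.5, -2.7, -0.3]
grip_width: 75.9
grip_force: 1.6
```

Emit:
step_arm --steps '[[[0.06, 0.19, 0, 0], [0.06, 0.19, 0, 0]]]'

```text
time: 12.5
tcp_pos: [545.7, -69.3, 64.2]
ee_rot: [0.805, 0.593, -0.0, -0.0]
ft_force: [-2.6, -2.6, -0.8]
grip_width: 76.0
grip_force: 1.7
```

Emit:
step_arm --steps '[[[0.06, 0.19, 0, 0], [0.06, 0.19, 0, 0]]]'

```text
time: 12.75
tcp_pos: [546.4, -67.3, 64.2]
ee_rot: [0.805, 0.593, 0.0, -0.0]
ft_force: [-1.8, -3.3, -0.5]
grip_width: 76.0
grip_force: 1.7
```

Emit:
step_arm --steps '[[[0.06, 0.19, 0, 0], [0.06, 0.19, 0, 0]]]'

```text
time: 13.0
tcp_pos: [547.0, -65.4, 64.2]
ee_rot: [0.805, 0.593, -0.0, -0.0]
ft_force: [-2.9, -2.5, -1.3]
grip_width: 76.1
grip_force: 1.7
```

Emit:
step_arm --steps '[[[0.03, 0.1, 0, 0], [0.03, 0.1, 0, 0]]]'

```text
time: 13.25
tcp_pos: [547.2, -64.5, 64.2]
ee_rot: [0.805, 0.593, -0.0, -0.0]
ft_force: [-3.2, -3.3, 0.2]
grip_width: 76.2
grip_force: 1.9
```

Emit:
step_arm --steps '[[[0.06, 0.19, 0, 0], [0.06, 0.19, 0, 0]]]'

```text
time: 13.5
tcp_pos: [547.9, -62.6, 64.3]
ee_rot: [0.805, 0.593, 0.0, -0.0]
ft_force: [-2.8, -3.0, 0.2]
grip_width: 76.0
grip_force: 1.8
```

Emit:
step_arm --steps '[[[0.03, 0.1, 0, 0], [0.03, 0.1, 0, 0]]]'

```text
time: 13.75
tcp_pos: [548.1, -61.7, 64.2]
ee_rot: [0.805, 0.593, -0.0, -0.0]
ft_force: [-3.4, -3.1, -0.3]
grip_width: 75.6
grip_force: 2.0
```

Emit:
step_arm --steps '[[[0.03, 0.1, 0, 0], [0.03, 0.1, 0, 0]]]'

```text
time: 14.0
tcp_pos: [548.4, -60.8, 64.2]
ee_rot: [0.805, 0.593, -0.0, -0.0]
ft_force: [-3.7, -3.6, -0.5]
grip_width: 76.3
grip_force: 2.2
```

Emit:
step_arm --steps '[[[0.03, 0.1, 0, 0], [0.03, 0.1, 0, 0]]]'

```text
time: 14.25
tcp_pos: [548.7, -59.9, 64.2]
ee_rot: [0.805, 0.593, -0.0, 0.0]
ft_force: [-3.0, -3.9, -0.1]
grip_width: 76.0
grip_force: 2.5
```

Emit:
step_arm --steps '[[[0.03, 0.1, 0, 0], [0.03, 0.1, 0, 0]]]'

```text
time: 14.5
tcp_pos: [549.0, -59.0, 64.2]
ee_rot: [0.805, 0.593, -0.0, 0.0]
ft_force: [-5.5, -4.7, -1.1]
grip_width: 76.1
grip_force: 2.6
```

Emit:
step_arm --steps '[[[0.03, 0.1, 0, 0], [0.03, 0.1, 0, 0]]]'

```text
time: 14.75
tcp_pos: [549.1, -58.5, 64.2]
ee_rot: [0.805, 0.594, -0.001, 0.0]
ft_force: [-5.7, -6.8, -0.3]
grip_width: 75.6
grip_force: 3.9
```

Emit:
step_arm --steps '[[[0.03, 0.1, 0, 0], [0.03, 0.1, 0, 0]]]'

```text
time: 15.0
tcp_pos: [549.1, -58.4, 64.2]
ee_rot: [0.805, 0.594, -0.001, 0.001]
ft_force: [-6.4, -10.4, 0.7]
grip_width: 76.1
grip_force: 6.0
```

Emit:
step_arm --steps '[[[0.03, 0.1, 0, 0], [0.03, 0.1, 0, 0]]]'

```text
time: 15.25
tcp_pos: [549.2, -58.4, 64.3]
ee_rot: [0.804, 0.594, -0.002, 0.001]
ft_force: [-8.8, -15.3, 1.1]
grip_width: 76.0
grip_force: 8.2
```

```bash
python3 - <<'E'
from h import *
np.set_printoptions(precision=0,suppress=True)
f=lambda L:(proj("side",toW(L))[0]-[265,170]+.5)*6-.5
for y in(-142,-146,-152): print(y,f((-40,y,20)),f((0,y,20)),f((40,y,20)))
print("stop top edge",f((-40,-239,28)),f((40,-239,28)))
st=r.get_state();print(toS(st["tcp_pos"]))
S=r.camera("side")[:,:,::-1];cv2.imwrite("pics/p6.png",cv2.resize(S[170:270,265:355],None,fx=6,fy=6,interpolation=cv2.INTER_CUBIC))
# gray profile down the rail left and right of the foot, before (p5) and now
I5=cv2.imread("pics/p5.png",0);I6=cv2.imread("pics/p6.png",0)
for nm,I in(("p5",I5),("p6",I6)):
  for x in(-34,-15,0,15,34):
    print(nm,x,[int(cv2.getRectSubPix(I,(3,3),tuple(map(float,f((x,y,20))))).mean()) for y in range(-170,-100,3)])
E
```

```text
-142 [171. 459.] [267. 449.] [362. 438.]
-146 [173. 465.] [269. 454.] [365. 444.]
-152 [176. 473.] [272. 462.] [368. 452.]
stop top edge [222. 581.] [427. 557.]
[  8. -85.  64.]
p5 -34 [112, 108, 111, 114, 111, 110, 113, 114, 114, 108, 64, 56, 104, 119, 113, 113, 113, 113, 113, 113, 113, 114, 113, 112]
p5 -15 [200, 199, 199, 199, 170, 116, 110, 99, 81, 67, 62, 67, 74, 71, 60, 58, 61, 62, 61, 61, 64, 64, 59, 59]
p5 0 [116, 116, 116, 115, 115, 114, 114, 109, 88, 69, 64, 65, 77, 95, 108, 111, 106, 99, 92, 89, 86, 83, 80, 81]
p5 15 [198, 201, 185, 172, 133, 107, 114, 112, 89, 64, 62, 63, 62, 61, 72, 82, 92, 106, 115, 118, 118, 120, 120, 120]
p5 34 [111, 113, 113, 114, 118, 112, 113, 114, 114, 107, 66, 55, 100, 119, 113, 113, 113, 113, 112, 100, 87, 85, 81, 84]
p6 -34 [114, 114, 113, 113, 113, 113, 112, 113, 111, 103, 63, 55, 101, 117, 112, 112, 112, 112, 112, 111, 112, 113, 112, 111]
p6 -15 [110, 114, 135, 175, 195, 198, 198, 197, 193, 172, 129, 118, 173, 171, 114, 108, 98, 74, 63, 63, 64, 63, 58, 59]
p6 0 [116, 116, 115, 115, 114, 113, 113, 113, 113, 92, 65, 65, 89, 112, 116, 106, 89, 70, 62, 64, 67, 82, 106, 115]
p6 15 [113, 122, 159, 197, 200, 197, 197, 197, 200, 182, 100, 67, 109, 116, 112, 110, 94, 75, 65, 63, 65, 67, 66, 71]
p6 34 [114, 113, 113, 113, 113, 114, 113, 111, 112, 106, 68, 57, 101, 128, 117, 112, 113, 112, 112, 112, 112, 112, 113, 112]
```

The profiles put the foot's rear edge about 14.7 mm past the line's inner edge, so the hard stop is the 0.080 end stop. I'll come back 15 mm and centre across the post.

Emit:
step_arm --steps '[[[-0.2, -0.4, 0, 0], [-0.35, -0.8, 0, 0], [-0.5, -1.1, 0, 0], [-0.65, -1.3, 0, 0], [-0.75, -1.5, 0, 0], [-0.8, -1.6, 0, 0], [-0.85, -1.7, 0, 0], [-0.85, -1.7, 0, 0], [-0.85, -1.7, 0, 0], [-0.85, -1.7, 0, 0]]]'

```text
time: 16.55
tcp_pos: [541.5, -72.8, 64.3]
ee_rot: [0.805, 0.593, -0.0, 0.0]
ft_force: [-0.1, -2.9, 1.0]
grip_width: 76.0
grip_force: 1.2
```

```bash
cat > edge.py <<'E'
from h import *
from scipy.ndimage import uniform_filter1d
f=lambda L:proj("side",toW(L))[0]
ys=np.arange(-175,-100,.5)
def look(name=None):
    S=np.mean([cv2.cvtColor(r.camera("side"),cv2.COLOR_RGB2GRAY).astype(np.float32) for _ in range(2)],0).astype(np.float32)
    for x in(-34,-3,0,3,34):
        v=[cv2.getRectSubPix(S,(1,1),tuple(map(float,f((x,y,20)))))[0,0] for y in ys]
        v=np.array(v);i=np.where((v[:-1]-88)*(v[1:]-88)<0)[0];print(x,ys[i])
    st=r.get_state();print(st["time"],toS(st["tcp_pos"]),Rz.T@st["ft_force"],st["grip_width"],st["grip_force"])
    if name: cv2.imwrite(name,cv2.resize(r.camera("side")[165:270,255:355,::-1],None,fx=5.6,fy=5.6,interpolation=cv2.INTER_CUBIC))
E
python3 -c "from edge import *;np.set_printoptions(precision=1,suppress=True);look()"
```

```text
-34 [-141.5 -135.5]
-3 [-142.5]
0 [-142.5 -123.5 -101. ]
3 [-143.  -122.5]
34 [-141.5 -135.  -101. ]
16.65 [   5.  -100.8   64.3] [ 0.9 -3.2  0.1] 75.94960101600887 1.2396062538027763
```

Emit:
step_arm --steps '[[[0.02, 0.06, 0, 0], [0.02, 0.06, 0, 0], [0.02, 0.06, 0, 0]]]'

```text
time: 17.02
tcp_pos: [541.7, -72.3, 64.3]
ee_rot: [0.805, 0.593, -0.0, 0.0]
ft_force: [-1.6, -3.1, 0.1]
grip_width: 75.5
grip_force: 2.0
```

Emit:
step_arm --steps '[[[0, 0, 0, 0], [0, 0, 0, 0], [0, 0, 0, 0], [0, 0, 0, 0]]]' --grip 5

```text
time: 17.52
tcp_pos: [545.4, -73.3, 66.5]
ee_rot: [0.805, 0.593, 0.003, 0.003]
ft_force: [4.5, -4.8, 5.1]
grip_width: 50.1
grip_force: 5.4
```

```bash
python3 -c "from edge import *;np.set_printoptions(precision=1,suppress=True);look()"
```

```text
-34 [-141.5 -135.5]
-3 [-143.]
0 [-143. -122. -102.]
3 [-143.  -121.5]
34 [-141.5 -135. ]
17.625 [   8.8 -100.2   66.5] [ 6.3 -2.8  5. ] 50.1606270853757 5.400639027357101
```

Emit:
step_arm --steps '[[[0, 0, 0, 0], [0, 0, 0, 0], [0, 0, 0, 0], [0, 0, 0, 0]]]' --grip 3.4

```text
time: 18.12
tcp_pos: [544.8, -73.1, 66.2]
ee_rot: [0.805, 0.593, 0.002, 0.003]
ft_force: [5.1, -4.8, 3.5]
grip_width: 34.0
grip_force: 3.4
```

```bash
python3 -c "from edge import *;np.set_printoptions(precision=1,suppress=True);look()"
```

```text
-34 [-141.5 -135.5]
-3 [-142.5]
0 [-143.  -122.  -101.5]
3 [-143.5 -121.5]
34 [-141.5 -135. ]
18.225 [   8.2 -100.2   66.2] [ 5.4 -3.1  4.6] 34.30367833370465 3.430309183895588
```

Emit:
step_arm --steps '[[[0, 0, 0, 0], [0, 0, 0, 0], [0, 0, 0, 0], [0, 0, 0, 0], [0, 0, 0, 0], [0, 0, 0, 0]]]' --grip 2 --squeeze 80

```text
time: 18.98
tcp_pos: [541.1, -71.8, 66.6]
ee_rot: [0.804, 0.594, -0.001, -0.001]
ft_force: [-13.5, 0.9, 22.0]
grip_width: 20.8
grip_force: 63.8
```

```bash
python3 -c "from edge import *;np.set_printoptions(precision=1,suppress=True);look('pics/p7.png')"
```

```text
-34 [-141.5 -135.5]
-3 [-143.]
0 [-143.  -121.5 -102. ]
3 [-143.5 -121.5]
34 [-141.5 -135. ]
19.075 [   4.3 -100.    66.5] [-11.2  -4.4  21.3] 21.458715639299708 64.3157762363262
```

View pics/p7.png

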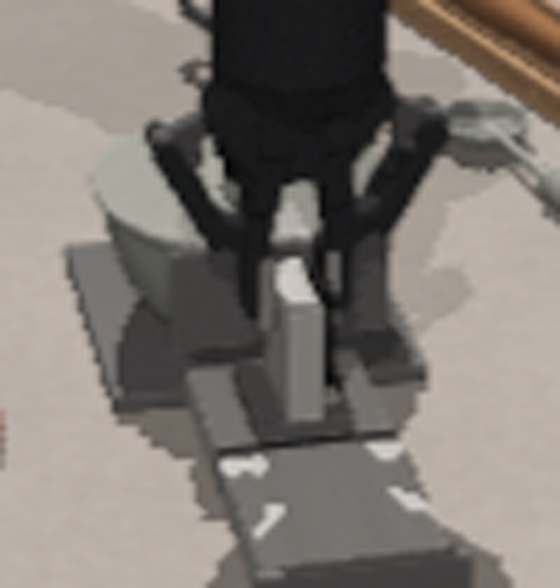

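The picture shows the lever upright against the post between the fingers, with the foot's rear edge on the mark line at about (300,437). A firmer squeeze next, then a check that everything stays still.

Emit:
step_arm --steps '[[[0, 0, 0, 0], [0, 0, 0, 0], [0, 0, 0, 0], [0, 0, 0, 0], [0, 0, 0, 0], [0, 0, 0, 0]]]' --grip 1.4 --squeeze 80

```text
time: 19.88
tcp_pos: [540.9, -71.7, 66.6]
ee_rot: [0.804, 0.594, -0.001, -0.001]
ft_force: [-13.1, -0.1, 27.2]
grip_width: 20.6
grip_force: 81.9
```

```bash
python3 - <<'E'
from edge import *
np.set_printoptions(precision=1,suppress=True);look()
# leg shift along the rail since the end stop (p6): match the foot/post base patch
S=cv2.cvtColor(r.camera("side"),cv2.COLOR_RGB2GRAY)[170:270,265:355]
A=cv2.resize(S,None,fx=6,fy=6,interpolation=cv2.INTER_CUBIC);B=cv2.imread("pics/p6.png",0)
g=lambda L:(f(L)-[265,170]+.5)*6-.5
ctr=g((0,-112,28));w=(150,90)
x0,y0=int(ctr[0]-45),int(ctr[1]-80);T=B[y0:y0+85,x0:x0+80]
m=cv2.matchTemplate(A,T,cv2.TM_CCOEFF_NORMED);_,s,_,l=cv2.minMaxLoc(m)
print("shift",l[0]-x0,l[1]-y0,s,"15mm expected",g((0,-142,20))-g((0,-127,20)))
E
```

```text
-34 [-141.5 -135.5]
-3 [-143.]
0 [-143.  -121.5 -102.5]
3 [-143.5 -121.5]
34 [-141.5 -135. ]
19.975 [  4.1 -99.9  66.6] [-13.2  -2.9  28.5] 20.88145109392135 82.01142804296978
shift 8 21 0.9745290279388428 15mm expected [ 8.2 19.6]
```

```bash
python3 - <<'E'
from edge import *
np.set_printoptions(precision=2,suppress=True)
g=lambda L:(f(L)-[265,170]+.5)*6-.5
S=np.mean([cv2.cvtColor(r.camera("side"),cv2.COLOR_RGB2GRAY).astype(np.float32) for _ in range(4)],0).astype(np.float32)[170:270,265:355]
A=cv2.GaussianBlur(cv2.resize(S,None,fx=6,fy=6,interpolation=cv2.INTER_CUBIC),(0,0),4);B=cv2.GaussianBlur(cv2.imread("pics/p6.png",0).astype(np.float32),(0,0),4)
d=(g((0,-142,20))-g((0,-127,20)))/15
def ssd(x0,y0,w,h,k):
    T=B[y0:y0+h,x0:x0+w];M=cv2.getRectSubPix(A,(w,h),(x0+(w-1)/2+k*d[0],y0+(h-1)/2+k*d[1]));a=T-T.mean();b=M-M.mean();return -(a*b).sum()/np.sqrt((a*a).sum()*(b*b).sum())
ks=np.arange(12,19,.1)
for nm,p,off,w,h in[("postbase",(0,-112,20),(-30,-50),60,60),("posttop",(0,-118,85),(-25,-35),50,70),("postmid",(0,-118,60),(-30,-40),60,100)]:
    c=g(p);x0,y0=int(c[0]+off[0]),int(c[1]+off[1]);e=[ssd(x0,y0,w,h,k) for k in ks];print(nm,ks[np.argmin(e)],min(e))
# p5 -> p6 check of the method, TCP moved 25.0
A=cv2.GaussianBlur(cv2.imread("pics/p5.png",0).astype(np.float32),(0,0),4);ks=np.arange(20,30,.1)
c=g((0,-112,20));e=[ssd(int(c[0]-30),int(c[1]-50),60,60,k) for k in ks];print("p5",ks[np.argmin(e)],min(e))
E
```

```text
postbase 15.099999999999989 -0.9668271
posttop 15.999999999999986 -0.94511986
postmid 14.89999999999999 -0.97271115
p5 25.00000000000007 -0.98235404
```

Measured leg shift from the end stop is about 15.0 mm, so the leg is at the mark, shut and still. Handing in.

```bash
python3 -c "
from cell import r
print(r.sign_off())"
```

```text
the job is handed in; nothing more can be done
None
```

The job is handed in at about 20 s: the lid is seated level and released, the leg is held at the length mark (15 mm back from its end stop, to about 1 mm), and the lever is squeezed shut at about 80 N with the grip still on; no verdict came back.

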